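Open the quench tank's pressure cap

TASK

Open the coffee roaster's quench tank for refilling: turn its pressure cap anticlockwise until it comes up against the first stop and pause there without pressing, then press it down and, holding it down, turn it on past the stop until it is free. Lift the cap off and set it down gently, upright, in the shallow metal tray. Do not force the cap hard against the stop or jam it down on the neck, and leave the other things on the counter where they are.

Things in the scene. Friction and masses are not known exactly. Their poses are not given: they have to be found in the camera images.
- tank: Fixed round stainless tank, 150 mm wide, 100 mm high; origin under its centre, z up. Its neck (39 mm bore, hard rim 122 mm above the counter) is on its axis. Its yaw says nothing of the stop. A spring valve in the neck pushes the cap up with 5 N at the start and 0.9 N more per mm pressed, and lifts it 4 mm once its ears are clear of the claws.
- stops (a joint): Deflection (rad) of two springy teeth, 4 mm high, under the claws' roofs: the first stop. 0 at rest, growing as the cap's ears push them anticlockwise: 20 N m per rad, so 0.15 to 0.45 N m of turning is a good firm touch, over 0.7 N m strains them. The ears meet them 0.15 to 0.7 rad anticlockwise (from above) of the cap's start; where exactly must be felt.
- collar (a point): Point on the tank's axis, at the top of the steel collar round the neck, 139 mm above the counter. The collar (outer radius 46 mm) has two claws on opposite sides whose roofs hold the ears down. Pressed down more than 4 mm (5 mm is good, at 7 mm it meets the hard rim) the ears pass under the teeth; turned 0.75 to 1.1 rad beyond the first stop they are clear and the cap lifts off.
- cap_grip (a point): Grip point of the black cap, on its axis, in the upright wing, 13 mm below the wing's top and 55 mm above the foot of the plug on which the cap can stand (36 mm wide, 14 mm high). z up, x along the wing and the ears. 170 mm above the counter at the start, 58 mm when set down in the tray. The cap weighs 0.1 to 0.2 kg.
- cap_wing (a point): Middle of the top of the cap's wing, 13 mm above cap_grip. The wing is a plastic bar 14 mm thick (cap's y), 48 mm long (cap's x), standing 38 mm above the cap's disc, which is 57 mm wide; grip it across its thickness from above.
- cap_ear (a point): Point on one of the cap's two steel ears, 35 mm from the cap's axis along the cap's +x and 38.5 mm below cap_grip; axes as the cap's. The ears reach 39 mm from the axis, are 10 mm wide and 5 mm thick, and start hidden under the claws' roofs.
- cap: The whole black cap; origin on its axis at the foot of its plug, 55 mm below cap_grip; x along the wing and ears, z up.
- tray: Empty shallow square metal tray, fixed, 150 x 150 mm with a low lip 12 mm high; origin under its centre, its floor 3 mm above the counter. The cap goes here.
- tamper_mid (a point): Bystander, leave alone: steel tamper, 48 mm wide, 66 mm high; this point is on its axis 33 mm above the counter.
- ring_mid (a point): Bystander, leave alone: spare rubber ring, 46 mm wide, 12 mm high; this point is on its axis 6 mm above the counter.
- scoop_mid (a point): Bystander, leave alone: spoon with a wooden handle, 150 mm long, lying; this point is on its underside, about its middle.
- bowl_mid (a point): Bystander, leave alone: white bowl, 86 mm wide, 50 mm high; this point is on its axis 25 mm above the counter.
- mug_mid (a point): Bystander, leave alone: white mug, 76 mm wide, 85 mm high; this point is on its axis 42 mm above the counter.
- jar_mid (a point): Bystander, leave alone: glass jar with a lid, 72 mm wide, 110 mm high; this point is on its axis 55 mm above the counter.
- can_mid (a point): Bystander, leave alone: can, 66 mm wide, 100 mm high; this point is on its axis 50 mm above the counter.

How it is judged (in metres and radians):
On the way, in this order (a step that is already met when the one before it is completed fails the run):
1. the cap is turned up against the first stop, deflecting it by more than 0.005 rad, while not yet pressed down by 2 mm (value of joint stops above 0.005 rad and z of cap_grip in the frame of tank above 0.168 m), for 0.15 s.
2. the cap is pressed down 3 mm or more in its neck (z of cap_grip in the frame of tank below 0.167 m and horizontal distance between cap_grip and tank below 0.01 m), for 0.1 s.
3. the cap, turned past the stops, has come free and risen straight up by 5 mm or more (z of cap_grip in the frame of tank above 0.175 m and horizontal distance between cap_grip and tank below 0.02 m), for 0.03 s.
At the end, for the whole second after the job is handed in: the cap stands upright (within 0.12 rad) and still on the tray's floor, its axis within 55 mm of the tray's centre along each of the tray's sides, released (x of cap_grip in the frame of tray between -0.055 and 0.055 m and y of cap_grip in the frame of tray between -0.055 and 0.055 m and z of cap_grip in the frame of tray between 0.052 and 0.062 m and angle between cap_grip's own z axis and vertical below 0.12 rad and linear speed of cap below 0.02 m/s); the robot touches nothing.
It fails at once if the first stops are forced (deflected by more than 0.035 rad) (value of joint stops above 0.035 rad).
It fails at once if the cap is jammed against the neck with more than 60 N (contact force between cap and tank above 60 N).
It fails at once if the cap is dropped or slammed on the tray (more than 60 N) (contact force between cap and tray above 60 N).
It fails at once if another thing on the counter is moved by more than 25 mm (distance of any of tamper_mid, ring_mid, scoop_mid, bowl_mid, mug_mid, jar_mid, can_mid from where it was at the start of the episode above 0.025 m).
It also fails if it takes over 72 s, if anything falls off the work surface, if the arm or the gripper's body presses on something with over 40 N, if the wrist force passes 120 N, or if a joint passes its speed limit or range.

ROBOT

A 6-joint arm with a two-finger parallel gripper is mounted at the origin on the work surface. World frame = base frame: x ahead of the robot, y to its left, z up, the work surface at z = 0. Lengths are in mm, angles in degrees, forces in N, time in s.
With the tool pointing down it reaches from about 200 to 875 mm from the base axis. Payload 3.4 kg.
Tool frame: the origin (TCP) lies at the very end of the fingers, on their centre line; the grasp point (between the pads) lies ctrl.grip_depth behind it (ctrl.grip_depth is the distance from the TCP to the grasp point, in mm); z points along the fingers, y is the line along which they close (so a half turn about z gives the same grasp; the last joint's range is limited). The gripper opens to 94 mm and grips with 3 to 60 N. Pads are 16 mm wide; open, the fingers measure 119 mm over their backs; the gripper's body (75 mm by 177 mm) begins 78 mm behind the grasp point.
Start: joints at [66.635, 15.808, 86.224, -0, 77.962, -6.933], TCP at [162.676, 551.545, 205.493] pointing down, gripper open.
Joint ranges: [-165.64, 165.64], [-43.16, 119.46], [12.63, 154.43], [-67.54, 247.53], [6.08, 155.33], [-154.97, 154.97]. Speed limits (degrees/s): [147.25, 147.25, 180, 180, 180, 180].

INTERFACE

Orientations are given as [roll, pitch, yaw] about the fixed x, y, z axes, in that order (R = Rz(yaw) Ry(pitch) Rx(roll)).
In Python, from plant import telemetry, imaging, ctrl gives the robot as it stands. The module is installed in compiled form; this text tells all that it offers.
- The arm moves only by the tool play_rows, never from a script. Its arguments are lists of equal length, an entry for each row: "offset": the shift along the tool's x, y, z each as a share of 200 mm, from -1 to 1, a list of three; "delta_rot": the turn, a rotation vector about the tool's x, y, z each as a share of 60 degrees, from -1 to 1, a list of three; "jaw": the finger opening in mm, from 0 to 94. A call has 1 to 8 rows; each row is the pose to reach, as a shift and turn from the pose commanded when the call began, along the tool's axes at that moment; what a row does not reach only later rows make up. A row lasts 1/8 s, in which the tool goes at most 62.5 mm and 10.7 degrees, less where a joint would pass 70% of its speed; a pose out of reach is approached as far as the arm can. A call with a number of a shift or a turn outside -1 to 1 is refused whole. A call with a gripper value outside its range is refused whole. The fingers move at their own pace and stop on an object; the grip force is fixed at half the most. Time passes only in rows, so rows that repeat a pose let the fingers close. It gives the time, the measured TCP pose, the force, the opening and the grip force at its end, in the units of the state.
- telemetry.sense(): the state, without advancing time (a new reading comes with each control period).
- imaging.camera(name): name is "side" or "top"; returns a dict with "img" (420x560x3 uint8, blue, green, red), "fx", "fy", "cx", "cy" (pixels), "rvec" (rotation vector, rad) and "tvec" (3), from world to camera coordinates, as OpenCV has them. Camera axes: x right, y down, z forward; pixel columns grow to the right and rows downward; lengths in mm; the calibration is good to about 2 mm. A picture is of the moment at which its call begins. There is no depth.
- ctrl.close_job(): hands the job in; it is judged then, once.
The state is a dict: "clock": time; "joint_pos": joint angles; "qd": joint speeds; "effort": joint torques, N m; "ee_pos": TCP position; "tcp_rot": TCP orientation; "force": force on the tool from outside, world axes, zero at the start; "wrist_torque": the same for the moment, N m; "width": finger opening in mm; "grasp_force": force on a finger pad.
Only numpy, scipy, OpenCV 4.12 (cv2) and the standard library are available. Lean on these libraries where they do the work, as an engineer would, in place of code of your own. Each camera call takes 0.05 s, during which the arm holds its last target. There are 200 camera calls.

## Working session

There is one attempt and no reset: what is moved stays moved. The work goes in short steps, Python scripts to look and compute and a tool call to move; the robot and the scene stay as the last step left them, time stands still between calls to the robot, and variables do not carry over. Pictures are saved under pics/ and viewed, at most 10 in all, crops included, and the job is handed in when it is done.

Besides the shell and the picture viewer there is one more tool, called after "Call:" by a JSON object that holds its "api" and its "payload", one argument or row to a line. play_rows: Moves the arm, as the interface text tells. Shift numbers are shares of 200 mm and turn numbers shares of 60 degrees, none past 1 either way. Its arguments: {"type":"object","properties":{"offset":{"type":"array"},"delta_rot":{"type":"array"},"jaw":{"type":"array"}},"required":["offset","delta_rot","jaw"]}

```bash
mkdir -p pics
cat > h.py <<'E'
import numpy as np, cv2
from plant import telemetry, imaging, ctrl
def cam(n):
    c=imaging.camera(n); K=np.array([[c['fx'],0,c['cx']],[0,c['fy'],c['cy']],[0,0,1.]])
    R=cv2.Rodrigues(np.array(c['rvec'],float))[0]; t=np.array(c['tvec'],float).ravel()
    return c['img'],K,R,t
def ray(K,R,t,u,v,z):
    o=-R.T@t; d=R.T@np.linalg.solve(K,[u,v,1.]); return o+d*(z-o[2])/d[2]
def proj(K,R,t,p): 
    q=K@(R@np.array(p,float)+t); return q[:2]/q[2]
E
python3 - <<'E'
from h import *
print(telemetry.sense(), ctrl.grip_depth)
for n in ('top','side'):
    i,K,R,t=cam(n); cv2.imwrite(f'pics/{n}0.png',i); print(n,K[0,0],-R.T@t, R[2])
E
```

```text
{'clock': 0.0, 'joint_pos': array([ 6.66358906e+01,  1.58470807e+01,  8.62943495e+01, -1.23016293e-03,
        7.79616421e+01, -6.93206950e+00]), 'qd': array([-0.03342764, -0.00156157,  0.04208995, -0.03545441, -0.08444819,
        0.0116703 ]), 'effort': array([-3.01924911e-04, -4.04569495e+01, -2.37227404e+01,  7.00769015e-02,
        3.46765830e-02, -1.24867097e-04]), 'ee_pos': array([162.43485767, 550.98952547, 204.61619077]), 'tcp_rot': array([-1.79897536e+02, -1.12461925e-02,  1.63568208e+02]), 'force': array([-0.03173335, -0.08608488,  0.37324307]), 'wrist_torque': array([-0.03966059, -0.01989992, -0.02359754]), 'grasp_force': 0.0, 'width': 94.19021311010563} 18.8
top 392.8536520236692 [445.75281391  -6.22366197 860.88387657] [ 0.21799301 -0.0024516  -0.97594725]
side 429.11174931735627 [369.11691246 593.18628563 582.53241365] [ 0.27315654 -0.75884301 -0.59122144]
```

View pics/top0.png

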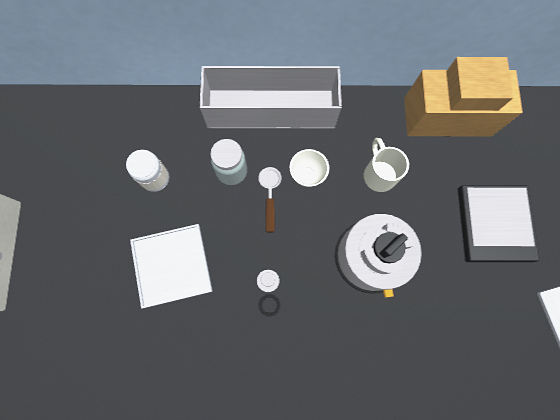

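View pics/side0.png

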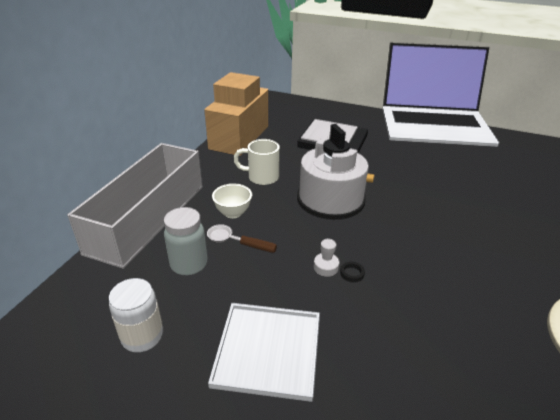

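Top view: the tank is at about (380,252), with the wing running diagonally around (396,244). The tray is at (172,266). Side view: the wing is at about (338,138) and the tray at (268,348).

Run:
```python
from h import *
a,K,R,t=cam('top'); b,Kb,Rb,tb=cam('side')
A=cv2.resize(a[205:300,330:430],None,fx=6,fy=6,interpolation=cv2.INTER_CUBIC)[:570]
B=cv2.resize(b[110:215,290:390],None,fx=5,fy=5,interpolation=cv2.INTER_CUBIC)
cv2.imwrite('pics/a1.png',A); cv2.imwrite('pics/b1.png',B[:,:])
# tray: bright contour; lip top z=12
g=cv2.cvtColor(a,cv2.COLOR_BGR2GRAY); m=(g>120).astype(np.uint8); m[:,:100]=0;m[:200]=0;m[:,240:]=0
c=max(cv2.findContours(m,0,2)[0],key=cv2.contourArea)
box=cv2.boxPoints(cv2.minAreaRect(c)); P=np.array([ray(K,R,t,*p,12) for p in box]); print('tray',P.mean(0),P, np.linalg.norm(P[0]-P[1]),np.linalg.norm(P[2]-P[1]))
# tank: bright disc top z=100
m=(g>110).astype(np.uint8); m[:,:330]=0;m[:,425:]=0;m[:212]=0;m[295:]=0
c=max(cv2.findContours(m,0,2)[0],key=cv2.contourArea); h=cv2.convexHull(c)
W=np.array([ray(K,R,t,*p[0],100)[:2] for p in h]).astype(np.float32); print('tank circ',cv2.minEnclosingCircle(W))
```

```text
tray [523.6119963  215.87760538  12.        ] [[577.7144224  316.20532516  12.        ]
 [615.66508983 158.07541548  12.        ]
 [468.10139765 118.26065224  12.        ]
 [432.9670753  270.96902866  12.        ]] 162.62017554014096 152.84063144444855
tank circ ((539.1989135742188, -216.26171875), 81.49075317382812)
```

View pics/a1.png

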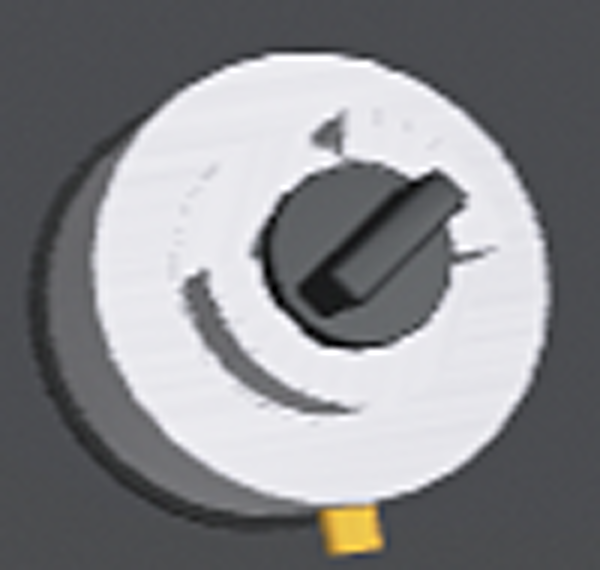

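View pics/b1.png

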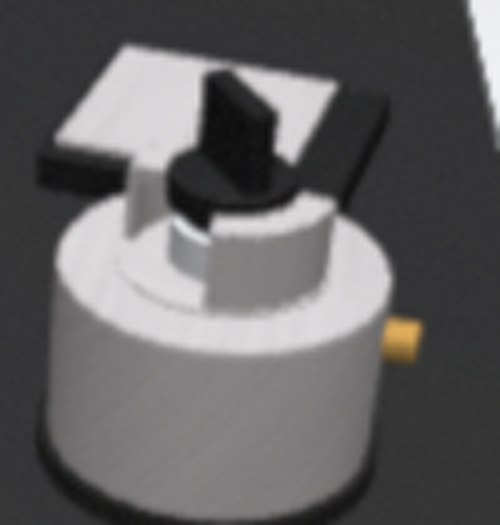

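Run:
```python
from h import *
a,K,R,t=cam('top'); b,Kb,Rb,tb=cam('side')
f=lambda x,y,z: ray(K,R,t,330+x/6-.4,205+y/6-.4,z).round(1)
print('wing',f(399,237,183),'disc',f(358,255,145),'tank',f(322,278,100))
p,q=f(348,288,183),f(451,187,183); d=q-p; print('wing len',np.linalg.norm(d),'yaw',np.degrees(np.arctan2(d[1],d[0])))
print('side wing', ray(Kb,Rb,tb,290+238/5-.4,110+93/5-.4,183), 'disc',ray(Kb,Rb,tb,290+235/5,110+185/5,145))
g=cv2.cvtColor(a,cv2.COLOR_BGR2GRAY); m=(g>120).astype(np.uint8); m[:,:100]=0;m[:200]=0;m[:,240:]=0
c=max(cv2.findContours(m,0,2)[0],key=cv2.contourArea)
ap=cv2.approxPolyDP(c,8,True)[:,0]; P=np.array([ray(K,R,t,*p,12) for p in ap]); print(ap.tolist(),P.round(0).tolist(),P.mean(0))
```

```text
wing [ 544.9 -220.7  183. ] disc [ 544.9 -219.8  145. ] tank [ 543.6 -221.   100. ]
wing len 43.51746775721218 yaw -47.14177084110204
side wing [ 549.25929014 -221.07573079  183.        ] disc [ 543.19444883 -210.43804801  145.        ]
[[198, 224], [130, 239], [141, 308], [212, 291]] [[614.0, 159.0, 12.0], [580.0, 305.0, 12.0], [434.0, 271.0, 12.0], [469.0, 123.0, 12.0]] [523.98567342 214.35242607  12.        ]
```

Run:
```python
from h import *
for k in range(5):
    y=np.radians(163.57-42*k); d=np.array([76.4,-154.4])/200
    print((np.array([[np.cos(y),np.sin(y)],[np.sin(y),-np.cos(y)]])@d).round(3))
```

```text
[-0.585 -0.632]
[-0.858 -0.079]
[-0.69   0.515]
[-0.168  0.845]
[0.44 0.74]
```

Call:
{"api": "play_rows", "payload": {
  "offset": [
    [-0.585,-0.632,0],
    [-0.585,-0.632,0],
    [-0.585,-0.632,0],
    [-0.585,-0.632,0]
  ],
  "delta_rot": [
    [0,0,0.7],
    [0,0,0.7],
    [0,0,0.7],
    [0,0,0.7]
  ],
  "jaw": [60,60,60,60]
}}

```text
clock: 0.8
ee_pos: [240.0, 394.3, 205.7]
tcp_rot: [-180.0, 0.1, 121.0]
force: [0.7, 0.9, -0.2]
width: 60.7
grasp_force: 0.0
```

Call:
{"api": "play_rows", "payload": {
  "offset": [
    [-0.858,-0.079,0],
    [-0.858,-0.079,0],
    [-0.858,-0.079,0],
    [-0.858,-0.079,0]
  ],
  "delta_rot": [
    [0,0,0.7],
    [0,0,0.7],
    [0,0,0.7],
    [0,0,0.7]
  ],
  "jaw": [60,60,60,60]
}}

```text
clock: 1.3
ee_pos: [316.7, 240.0, 205.7]
tcp_rot: [179.9, 0.0, 78.9]
force: [-0.1, 0.7, -0.3]
width: 60.0
grasp_force: 0.0
```

Call:
{"api": "play_rows", "payload": {
  "offset": [
    [-0.69,0.515,0],
    [-0.69,0.515,0],
    [-0.69,0.515,0],
    [-0.69,0.515,0]
  ],
  "delta_rot": [
    [0,0,0.7],
    [0,0,0.7],
    [0,0,0.7],
    [0,0,0.7]
  ],
  "jaw": [60,60,60,60]
}}

```text
clock: 1.8
ee_pos: [393.4, 85.5, 205.5]
tcp_rot: [179.9, -0.0, 36.9]
force: [-1.0, -0.2, -0.6]
width: 59.8
grasp_force: 0.0
```

Call:
{"api": "play_rows", "payload": {
  "offset": [
    [-0.168,0.845,0],
    [-0.168,0.845,0],
    [-0.168,0.845,0],
    [-0.168,0.845,0]
  ],
  "delta_rot": [
    [0,0,0.7],
    [0,0,0.7],
    [0,0,0.7],
    [0,0,0.7]
  ],
  "jaw": [60,60,60,60]
}}

```text
clock: 2.3
ee_pos: [469.9, -69.3, 205.2]
tcp_rot: [179.9, -0.0, -5.0]
force: [-0.3, -0.4, 0.2]
width: 60.4
grasp_force: 0.0
```

Call:
{"api": "play_rows", "payload": {
  "offset": [
    [0.44,0.74,0],
    [0.44,0.74,0],
    [0.44,0.74,0],
    [0.44,0.74,0],
    [0.44,0.74,0],
    [0.44,0.74,0]
  ],
  "delta_rot": [
    [0,0,0.71],
    [0,0,0.71],
    [0,0,0.71],
    [0,0,0.71],
    [0,0,0.71],
    [0,0,0.71]
  ],
  "jaw": [60,60,60,60,60,60]
}}

```text
clock: 3.05
ee_pos: [544.3, -219.9, 205.5]
tcp_rot: [-180.0, 0.0, -46.9]
force: [0.1, 1.3, -0.1]
width: 59.7
grasp_force: 0.0
```

Run:
```python
from h import *
s=telemetry.sense(); print(s['joint_pos'].round(1),s['ee_pos'].round(1),s['tcp_rot'].round(2),s['force'].round(1),s['wrist_torque'].round(2))
b,K,R,t=cam('side'); cv2.imwrite('pics/b2.png',cv2.resize(b[60:215,260:420],None,fx=3.8,fy=3.8,interpolation=cv2.INTER_CUBIC))
a,K,R,t=cam('top'); cv2.imwrite('pics/a2.png',cv2.resize(a[195:305,325:435],None,fx=5,fy=5,interpolation=cv2.INTER_CUBIC))
```

```text
[-28.8  16.9  84.7   0.   78.4 108.1] [ 544.3 -219.9  205.5] [-1.7999e+02  2.0000e-02 -4.6860e+01] [ 0.1  1.3 -0.1] [ 0.02  0.1  -0.01]
```

View pics/b2.png

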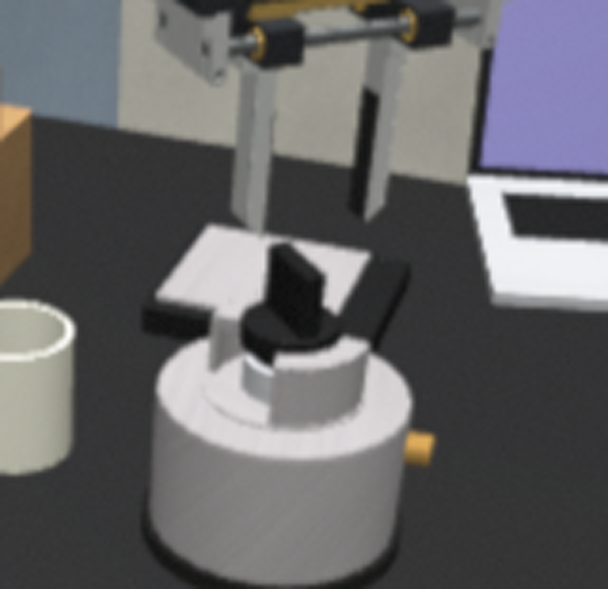

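The open fingers, with tips at about (257,230) and (370,215), straddle the line of the wing at (297,270). This matches the measured pose, so I'm descending and closing.

Call:
{"api": "play_rows", "payload": {
  "offset": [
    [0,0,0.12],
    [0,0,0.2],
    [0,0,0.265],
    [0,0,0.265]
  ],
  "delta_rot": [
    [0,0,0],
    [0,0,0],
    [0,0,0],
    [0,0,0]
  ],
  "jaw": [50,40,30,24]
}}

```text
clock: 3.65
ee_pos: [543.9, -219.9, 151.4]
tcp_rot: [180.0, 0.1, -47.0]
force: [0.2, 0.3, 0.6]
width: 25.3
grasp_force: 0.0
```

Call:
{"api": "play_rows", "payload": {
  "offset": [
    [0,0,0],
    [0,0,0],
    [0,0,0],
    [0,0,0]
  ],
  "delta_rot": [
    [0,0,0],
    [0,0,0],
    [0,0,0],
    [0,0,0]
  ],
  "jaw": [16,10,8,8]
}}

```text
clock: 4.15
ee_pos: [545.6, -220.0, 153.1]
tcp_rot: [-179.9, -0.1, -47.0]
force: [3.1, 3.3, 1.3]
width: 14.0
grasp_force: 30.0
```

```bash
cat > s.py <<'E'
from h import *
s=telemetry.sense(); print(s['clock'],s['ee_pos'].round(2),s['tcp_rot'].round(2),s['force'].round(1),s['wrist_torque'].round(3),s['width'].round(1),s['grasp_force'])
E
python3 s.py
```

```text
Traceback (most recent call last):
  File "s.py", line 2, in <module>
    s=telemetry.sense(); print(s['clock'],s['ee_pos'].round(2),s['tcp_rot'].round(2),s['force'].round(1),s['wrist_torque'].round(3),s['width'].round(1),s['grasp_force'])
                                                                                                                                    ^^^^^^^^^^^^^^^^
AttributeError: 'float' object has no attribute 'round'
```

```bash
sed -i "s/s\['width'\].round(1)/round(s['width'],1)/" s.py; python3 s.py
```

```text
4.15 [ 545.65 -219.99  153.06] [-1.7987e+02 -8.0000e-02 -4.7040e+01] [3.1 3.3 1.3] [ 0.707 -0.511 -0.047] 14.0 29.958657324314117
```

Call:
{"api": "play_rows", "payload": {
  "offset": [
    [0,0,0],
    [0,0,0],
    [0,0,0],
    [0,0,0]
  ],
  "delta_rot": [
    [0,0,-0.04],
    [0,0,-0.08],
    [0,0,-0.125],
    [0,0,-0.125]
  ],
  "jaw": [8,8,8,8]
}}

```text
clock: 4.65
ee_pos: [544.4, -220.7, 153.0]
tcp_rot: [180.0, -0.0, -39.5]
force: [0.1, 2.4, 2.9]
width: 13.8
grasp_force: 30.0
```

```bash
python3 s.py
```

```text
4.65 [ 544.43 -220.69  153.04] [ 1.7998e+02 -3.0000e-02 -3.9550e+01] [0.1 2.4 2.9] [0.407 0.04  0.061] 13.8 29.967717826366425
```

Call:
{"api": "play_rows", "payload": {
  "offset": [
    [0,0,0],
    [0,0,0],
    [0,0,0]
  ],
  "delta_rot": [
    [0,0,-0.011],
    [0,0,-0.022],
    [0,0,-0.022]
  ],
  "jaw": [8,8,8]
}}

```text
clock: 5.03
ee_pos: [544.4, -220.7, 152.8]
tcp_rot: [180.0, -0.0, -38.2]
force: [-0.1, 1.2, 5.2]
width: 13.6
grasp_force: 30.0
```

```bash
python3 s.py
```

```text
5.025 [ 544.44 -220.7   152.81] [ 1.7998e+02 -2.0000e-02 -3.8210e+01] [-0.1  1.2  5.2] [0.186 0.229 0.011] 13.6 29.96736466884613
```

Call:
{"api": "play_rows", "payload": {
  "offset": [
    [0,0,-0.003],
    [0,0,-0.003],
    [0,0,-0.003]
  ],
  "delta_rot": [
    [0,0,-0.011],
    [0,0,-0.022],
    [0,0,-0.022]
  ],
  "jaw": [8,8,8]
}}

```text
clock: 5.4
ee_pos: [544.4, -220.7, 153.0]
tcp_rot: [180.0, 0.0, -36.9]
force: [0.6, 0.9, 4.2]
width: 13.8
grasp_force: 30.0
```

```bash
python3 s.py
```

```text
5.4 [ 544.39 -220.71  152.99] [179.97   0.   -36.88] [0.6 0.9 4.2] [0.036 0.273 0.028] 13.8 29.967460334300995
```

Call:
{"api": "play_rows", "payload": {
  "offset": [
    [0,0,0],
    [0,0,0],
    [0,0,0]
  ],
  "delta_rot": [
    [0,0,-0.011],
    [0,0,-0.023],
    [0,0,-0.023]
  ],
  "jaw": [8,8,8]
}}

```text
clock: 5.78
ee_pos: [544.4, -220.7, 153.0]
tcp_rot: [180.0, 0.0, -35.5]
force: [-0.8, 0.3, 3.4]
width: 13.9
grasp_force: 30.0
```

```bash
python3 s.py
```

```text
5.775 [ 544.37 -220.71  152.99] [179.97   0.   -35.5 ] [-0.8  0.3  3.4] [-0.145  0.346 -0.002] 13.9 29.96929943561554
```

Call:
{"api": "play_rows", "payload": {
  "offset": [
    [0,0,0],
    [0,0,0],
    [0,0,0]
  ],
  "delta_rot": [
    [0,0,-0.011],
    [0,0,-0.023],
    [0,0,-0.023]
  ],
  "jaw": [8,8,8]
}}

```text
clock: 6.15
ee_pos: [544.4, -220.7, 153.0]
tcp_rot: [180.0, 0.0, -34.1]
force: [-1.6, -0.0, 3.4]
width: 13.6
grasp_force: 30.0
```

```bash
python3 s.py
```

```text
6.15 [ 544.4  -220.66  153.02] [179.98   0.   -34.12] [-1.6 -0.   3.4] [-0.285  0.404 -0.015] 13.6 29.970830976963043
```

Call:
{"api": "play_rows", "payload": {
  "offset": [
    [0,0,0],
    [0,0,0],
    [0,0,0]
  ],
  "delta_rot": [
    [0,0,-0.011],
    [0,0,-0.023],
    [0,0,-0.023]
  ],
  "jaw": [8,8,8]
}}

```text
clock: 6.52
ee_pos: [544.5, -220.5, 153.0]
tcp_rot: [180.0, -0.0, -32.7]
force: [-1.1, -2.0, 4.3]
width: 13.6
grasp_force: 30.0
```

```bash
python3 s.py
```

```text
6.525 [ 544.48 -220.53  153.03] [179.99  -0.   -32.74] [-1.1 -2.   4.3] [-0.302  0.417  0.007] 13.6 29.971269071102142
```

Call:
{"api": "play_rows", "payload": {
  "offset": [
    [0,0,0],
    [0,0,0],
    [0,0,0]
  ],
  "delta_rot": [
    [0,0,-0.011],
    [0,0,-0.023],
    [0,0,-0.023]
  ],
  "jaw": [8,8,8]
}}

```text
clock: 6.9
ee_pos: [544.5, -220.4, 153.0]
tcp_rot: [-180.0, 0.0, -31.4]
force: [-1.1, -0.3, 3.0]
width: 13.7
grasp_force: 30.0
```

```bash
python3 s.py
```

```text
6.9 [ 544.53 -220.41  153.04] [-179.99    0.    -31.36] [-1.1 -0.3  3. ] [-0.306  0.391  0.01 ] 13.7 29.97125744819641
```

Call:
{"api": "play_rows", "payload": {
  "offset": [
    [0,0,0],
    [0,0,0],
    [0,0,0]
  ],
  "delta_rot": [
    [0,0,-0.011],
    [0,0,-0.023],
    [0,0,-0.023]
  ],
  "jaw": [8,8,8]
}}

```text
clock: 7.28
ee_pos: [544.6, -220.3, 153.0]
tcp_rot: [-180.0, 0.0, -30.0]
force: [-1.2, -1.3, 2.3]
width: 14.0
grasp_force: 30.0
```

```bash
python3 s.py
```

```text
7.275 [ 544.55 -220.34  153.03] [-179.98    0.    -29.98] [-1.2 -1.3  2.3] [-0.204  0.318 -0.078] 14.0 29.970288276672363
```

Call:
{"api": "play_rows", "payload": {
  "offset": [
    [0,0,0],
    [0,0,0],
    [0,0,0]
  ],
  "delta_rot": [
    [0,0,-0.006],
    [0,0,-0.011],
    [0,0,-0.011]
  ],
  "jaw": [8,8,8]
}}

```text
clock: 7.65
ee_pos: [544.5, -220.3, 153.0]
tcp_rot: [-180.0, 0.0, -29.3]
force: [-0.5, 0.4, 3.1]
width: 13.9
grasp_force: 30.0
```

```bash
python3 s.py
```

```text
7.65 [ 544.55 -220.3   153.05] [-179.98    0.    -29.33] [-0.5  0.4  3.1] [-0.156  0.287 -0.045] 13.9 29.9688783288002
```

Call:
{"api": "play_rows", "payload": {
  "offset": [
    [0,0,0],
    [0,0,0],
    [0,0,0]
  ],
  "delta_rot": [
    [0,0,-0.009],
    [0,0,-0.018],
    [0,0,-0.018]
  ],
  "jaw": [8,8,8]
}}

```text
clock: 8.02
ee_pos: [544.6, -220.3, 153.0]
tcp_rot: [-180.0, 0.0, -28.2]
force: [-0.0, -0.1, 3.8]
width: 13.8
grasp_force: 30.0
```

```bash
python3 s.py
```

```text
8.025 [ 544.55 -220.3   153.03] [-1.7998e+02  1.0000e-02 -2.8240e+01] [-0.  -0.1  3.8] [-0.038  0.303  0.008] 13.8 29.967892169952393
```

Call:
{"api": "play_rows", "payload": {
  "offset": [
    [0,0,0],
    [0,0,0],
    [0,0,0]
  ],
  "delta_rot": [
    [0,0,-0.011],
    [0,0,-0.023],
    [0,0,-0.023]
  ],
  "jaw": [8,8,8]
}}

```text
clock: 8.4
ee_pos: [544.5, -220.3, 153.0]
tcp_rot: [-180.0, 0.0, -26.9]
force: [-0.7, -0.1, 2.3]
width: 13.6
grasp_force: 30.0
```

```bash
python3 s.py
```

```text
8.4 [ 544.53 -220.3   153.01] [-1.7998e+02  1.0000e-02 -2.6860e+01] [-0.7 -0.1  2.3] [ 0.018  0.278 -0.003] 13.6 29.96734768152237
```

Call:
{"api": "play_rows", "payload": {
  "offset": [
    [0,0,0],
    [0,0,0],
    [0,0,0]
  ],
  "delta_rot": [
    [0,0,-0.011],
    [0,0,-0.023],
    [0,0,-0.023]
  ],
  "jaw": [8,8,8]
}}

```text
clock: 8.78
ee_pos: [544.5, -220.4, 153.0]
tcp_rot: [-180.0, 0.0, -25.5]
force: [-0.1, 0.2, 2.9]
width: 13.6
grasp_force: 30.0
```

```bash
python3 s.py
```

```text
8.775 [ 544.49 -220.36  153.  ] [-1.7999e+02  1.0000e-02 -2.5480e+01] [-0.1  0.2  2.9] [-0.    0.34 -0.02] 13.6 29.966944456100464
```

Call:
{"api": "play_rows", "payload": {
  "offset": [
    [0,0,0],
    [0,0,0],
    [0,0,0]
  ],
  "delta_rot": [
    [0,0,-0.011],
    [0,0,-0.023],
    [0,0,-0.023]
  ],
  "jaw": [8,8,8]
}}

```text
clock: 9.15
ee_pos: [544.5, -220.4, 153.0]
tcp_rot: [-180.0, 0.0, -24.1]
force: [-1.1, 0.2, 3.4]
width: 14.0
grasp_force: 30.0
```

```bash
python3 s.py
```

```text
9.15 [ 544.49 -220.39  153.03] [-1.80e+02  1.00e-02 -2.41e+01] [-1.1  0.2  3.4] [ 0.028  0.326 -0.047] 14.0 29.966787099838257
```

Call:
{"api": "play_rows", "payload": {
  "offset": [
    [0,0,0],
    [0,0,0],
    [0,0,0]
  ],
  "delta_rot": [
    [0,0,-0.011],
    [0,0,-0.022],
    [0,0,-0.022]
  ],
  "jaw": [8,8,8]
}}

```text
clock: 9.52
ee_pos: [544.5, -220.4, 153.0]
tcp_rot: [-180.0, 0.0, -22.8]
force: [-1.4, 1.2, 3.0]
width: 13.9
grasp_force: 30.0
```

```bash
python3 s.py
```

```text
9.525 [ 544.46 -220.42  153.02] [-1.800e+02  1.000e-02 -2.278e+01] [-1.4  1.2  3. ] [ 0.016  0.332 -0.025] 13.9 29.966762959957123
```

Call:
{"api": "play_rows", "payload": {
  "offset": [
    [0,0,0],
    [0,0,0],
    [0,0,0]
  ],
  "delta_rot": [
    [0,0,-0.011],
    [0,0,-0.023],
    [0,0,-0.023]
  ],
  "jaw": [8,8,8]
}}

```text
clock: 9.9
ee_pos: [544.5, -220.4, 153.0]
tcp_rot: [-180.0, 0.0, -21.4]
force: [-1.1, 0.3, 2.7]
width: 13.6
grasp_force: 30.0
```

```bash
python3 s.py
```

```text
9.9 [ 544.47 -220.45  153.01] [-1.80e+02  1.00e-02 -2.14e+01] [-1.1  0.3  2.7] [-0.049  0.376 -0.055] 13.6 29.966960549354553
```

Call:
{"api": "play_rows", "payload": {
  "offset": [
    [0,0,0],
    [0,0,0],
    [0,0,0]
  ],
  "delta_rot": [
    [0,0,-0.01],
    [0,0,-0.021],
    [0,0,-0.021]
  ],
  "jaw": [8,8,8]
}}

```text
clock: 10.28
ee_pos: [544.5, -220.5, 153.0]
tcp_rot: [-180.0, 0.0, -20.1]
force: [-1.2, -0.1, 1.7]
width: 13.7
grasp_force: 30.0
```

```bash
python3 s.py
```

```text
10.275 [ 544.52 -220.45  153.03] [-180.      0.    -20.14] [-1.2 -0.1  1.7] [-0.05   0.367 -0.04 ] 13.7 29.96701955795288
```

Call:
{"api": "play_rows", "payload": {
  "offset": [
    [0,0,0],
    [0,0,0],
    [0,0,0]
  ],
  "delta_rot": [
    [0,0,-0.011],
    [0,0,-0.022],
    [0,0,-0.022]
  ],
  "jaw": [8,8,8]
}}

```text
clock: 10.65
ee_pos: [544.5, -220.5, 153.0]
tcp_rot: [-180.0, -0.0, -18.8]
force: [-0.8, 0.6, 2.5]
width: 14.1
grasp_force: 30.0
```

```bash
python3 s.py
```

```text
10.65 [ 544.53 -220.47  153.04] [-180.     -0.    -18.82] [-0.8  0.6  2.5] [-0.06   0.265 -0.007] 14.1 29.967041015625
```

Call:
{"api": "play_rows", "payload": {
  "offset": [
    [0,0,0],
    [0,0,0],
    [0,0,0]
  ],
  "delta_rot": [
    [0,0,-0.011],
    [0,0,-0.023],
    [0,0,-0.023]
  ],
  "jaw": [8,8,8]
}}

```text
clock: 11.02
ee_pos: [544.6, -220.3, 153.0]
tcp_rot: [-180.0, -0.0, -17.5]
force: [-0.7, 0.9, 2.3]
width: 14.1
grasp_force: 30.0
```

```bash
python3 s.py
```

```text
11.025 [ 544.59 -220.32  153.02] [-179.98   -0.    -17.47] [-0.7  0.9  2.3] [ 0.013  0.276 -0.222] 14.1 29.990124106407166
```

Call:
{"api": "play_rows", "payload": {
  "offset": [
    [0,0,0],
    [0,0,0],
    [0,0,0]
  ],
  "delta_rot": [
    [0,0,-0.003],
    [0,0,-0.003],
    [0,0,-0.003]
  ],
  "jaw": [8,8,8]
}}

```text
clock: 11.4
ee_pos: [544.6, -220.3, 153.0]
tcp_rot: [-180.0, -0.0, -17.3]
force: [-0.9, 1.1, 2.6]
width: 13.7
grasp_force: 30.0
```

```bash
python3 s.py
```

```text
11.4 [ 544.57 -220.33  153.02] [-179.98   -0.    -17.28] [-0.9  1.1  2.6] [ 0.089  0.278 -0.279] 13.7 30.006467700004578
```

Call:
{"api": "play_rows", "payload": {
  "offset": [
    [0,0,0.009],
    [0,0,0.018],
    [0,0,0.027],
    [0,0,0.027],
    [0,0,0.027]
  ],
  "delta_rot": [
    [0,0,0],
    [0,0,0],
    [0,0,0],
    [0,0,0],
    [0,0,0]
  ],
  "jaw": [8,8,8,8,8]
}}

```text
clock: 12.02
ee_pos: [544.6, -220.4, 148.8]
tcp_rot: [180.0, -0.0, -17.2]
force: [-2.1, 1.8, 7.6]
width: 14.0
grasp_force: 30.0
```

```bash
python3 s.py
```

```text
12.025 [ 544.64 -220.36  148.79] [ 1.800e+02 -5.000e-02 -1.723e+01] [-2.1  1.8  7.6] [ 0.224  0.543 -0.1  ] 14.0 29.97539609670639
```

Call:
{"api": "play_rows", "payload": {
  "offset": [
    [0,0,0.005],
    [0,0,0.005],
    [0,0,0.005]
  ],
  "delta_rot": [
    [0,0,0],
    [0,0,0],
    [0,0,0]
  ],
  "jaw": [8,8,8]
}}

```text
clock: 12.4
ee_pos: [544.6, -220.4, 148.0]
tcp_rot: [180.0, -0.1, -17.2]
force: [-2.0, 0.9, 8.4]
width: 13.6
grasp_force: 30.0
```

```bash
python3 s.py
```

```text
12.4 [ 544.63 -220.36  147.95] [ 1.7999e+02 -5.0000e-02 -1.7230e+01] [-2.   0.9  8.4] [ 0.252  0.623 -0.08 ] 13.6 29.975963830947876
```

Call:
{"api": "play_rows", "payload": {
  "offset": [
    [0,0,0],
    [0,0,0],
    [0,0,0]
  ],
  "delta_rot": [
    [0,0,-0.009],
    [0,0,-0.018],
    [0,0,-0.018]
  ],
  "jaw": [8,8,8]
}}

```text
clock: 12.78
ee_pos: [544.7, -220.5, 148.0]
tcp_rot: [180.0, -0.1, -16.1]
force: [-2.4, 1.0, 7.8]
width: 13.8
grasp_force: 30.0
```

```bash
python3 s.py
```

```text
12.775 [ 544.72 -220.51  148.02] [ 1.7998e+02 -7.0000e-02 -1.6150e+01] [-2.4  1.   7.8] [ 0.257  0.593 -0.029] 13.8 29.976345598697662
```

The ears are under the teeth, since there is no stop torque. I'm turning on about 62° more, in parts.

Call:
{"api": "play_rows", "payload": {
  "offset": [
    [0,0,0],
    [0,0,0],
    [0,0,0],
    [0,0,0],
    [0,0,0]
  ],
  "delta_rot": [
    [0,0,-0.05],
    [0,0,-0.12],
    [0,0,-0.19],
    [0,0,-0.25],
    [0,0,-0.25]
  ],
  "jaw": [8,8,8,8,8]
}}

```text
clock: 13.4
ee_pos: [545.6, -221.4, 148.3]
tcp_rot: [179.9, -0.2, -1.1]
force: [-1.3, -1.1, 8.0]
width: 14.2
grasp_force: 30.0
```

```bash
python3 s.py
```

```text
13.4 [ 545.59 -221.36  148.29] [ 1.7987e+02 -1.7000e-01 -1.1200e+00] [-1.3 -1.1  8. ] [0.027 0.371 0.025] 14.2 29.981242418289185
```

Call:
{"api": "play_rows", "payload": {
  "offset": [
    [0,0,0],
    [0,0,0],
    [0,0,0],
    [0,0,0],
    [0,0,0],
    [0,0,0]
  ],
  "delta_rot": [
    [0,0,-0.07],
    [0,0,-0.16],
    [0,0,-0.25],
    [0,0,-0.34],
    [0,0,-0.4],
    [0,0,-0.4]
  ],
  "jaw": [8,8,8,8,8,8]
}}

```text
clock: 14.15
ee_pos: [546.2, -221.5, 148.5]
tcp_rot: [179.8, -0.2, 22.9]
force: [-0.6, -0.6, 8.2]
width: 13.9
grasp_force: 30.0
```

```bash
python3 s.py
```

```text
14.15 [ 546.16 -221.55  148.45] [ 1.7976e+02 -1.6000e-01  2.2880e+01] [-0.6 -0.6  8.2] [-0.038  0.176  0.004] 13.9 29.981210231781006
```

Call:
{"api": "play_rows", "payload": {
  "offset": [
    [0,0,0],
    [0,0,0],
    [0,0,0],
    [0,0,0],
    [0,0,0],
    [0,0,0]
  ],
  "delta_rot": [
    [0,0,-0.07],
    [0,0,-0.16],
    [0,0,-0.25],
    [0,0,-0.34],
    [0,0,-0.41],
    [0,0,-0.41]
  ],
  "jaw": [8,8,8,8,8,8]
}}

```text
clock: 14.9
ee_pos: [546.3, -221.5, 148.5]
tcp_rot: [179.7, -0.1, 47.5]
force: [-0.1, -0.8, 9.2]
width: 14.0
grasp_force: 30.0
```

```bash
python3 s.py
```

```text
14.9 [ 546.34 -221.46  148.47] [ 1.7971e+02 -7.0000e-02  4.7480e+01] [-0.1 -0.8  9.2] [-0.031  0.046  0.07 ] 14.0 29.98222678899765
```

Call:
{"api": "play_rows", "payload": {
  "offset": [
    [0,0,-0.01],
    [0,0,-0.02],
    [0,0,-0.03],
    [0,0,-0.045],
    [0,0,-0.06],
    [0,0,-0.06]
  ],
  "delta_rot": [
    [0,0,0],
    [0,0,0],
    [0,0,0],
    [0,0,0],
    [0,0,0],
    [0,0,0]
  ],
  "jaw": [8,8,8,8,8,8]
}}

```text
clock: 15.65
ee_pos: [545.0, -221.4, 158.5]
tcp_rot: [179.9, 0.0, 47.4]
force: [3.4, -3.4, -1.5]
width: 13.8
grasp_force: 30.0
```

```bash
python3 s.py
```

```text
15.65 [ 545.   -221.41  158.46] [1.7991e+02 4.0000e-02 4.7420e+01] [ 3.4 -3.4 -1.5] [-1.011 -0.716  0.043] 13.8 29.993982017040253
```

Call:
{"api": "play_rows", "payload": {
  "offset": [
    [0,0,-0.03],
    [0,0,-0.08],
    [0,0,-0.16],
    [0,0,-0.26],
    [0,0,-0.3],
    [0,0,-0.3]
  ],
  "delta_rot": [
    [0,0,0],
    [0,0,0],
    [0,0,0],
    [0,0,0],
    [0,0,0],
    [0,0,0]
  ],
  "jaw": [8,8,8,8,8,8]
}}

```text
clock: 16.4
ee_pos: [544.6, -220.3, 219.5]
tcp_rot: [180.0, -0.0, 47.4]
force: [0.4, -0.0, -1.7]
width: 13.7
grasp_force: 30.0
```

```bash
python3 s.py
python3 - <<'E'
from h import *
b,K,R,t=cam('side'); cv2.imwrite('pics/b3.png',b)
s=telemetry.sense(); p=s['ee_pos']; y=np.radians(s['tcp_rot'][2]); d=(np.array([524,214])-p[:2])/200
print((np.array([[np.cos(y),np.sin(y)],[np.sin(y),-np.cos(y)]])@d).round(3), s['joint_pos'].round(0))
E
```

```text
16.4 [ 544.57 -220.3   219.45] [ 1.7996e+02 -2.0000e-02  4.7420e+01] [ 0.4 -0.  -1.7] [-0.077  0.134  0.015] 13.7 29.995228350162506
[ 1.53  -1.543] [-29.  16.  83.   0.  80.  14.]
```

View pics/b3.png

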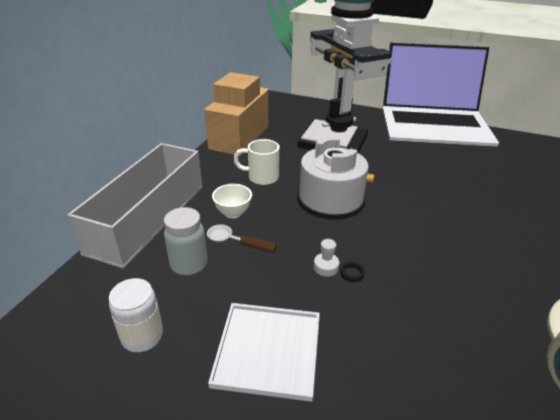

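The cap is free and upright in the jaws at about (340,115), above the tank. Now I'm carrying it to the tray.

Call:
{"api": "play_rows", "payload": {
  "offset": [
    [0.07,-0.07,0],
    [0.2,-0.2,0],
    [0.36,-0.36,0],
    [0.52,-0.52,0],
    [0.66,-0.66,0],
    [0.765,-0.77,0]
  ],
  "delta_rot": [
    [0,0,0],
    [0,0,0],
    [0,0,0],
    [0,0,0],
    [0,0,0],
    [0,0,0]
  ],
  "jaw": [8,8,8,8,8,8]
}}

```text
clock: 17.2
ee_pos: [533.3, -0.5, 218.0]
tcp_rot: [-179.9, 0.0, 47.5]
force: [0.3, 0.2, -1.7]
width: 13.5
grasp_force: 30.0
```

Call:
{"api": "play_rows", "payload": {
  "offset": [
    [0.12,-0.12,0],
    [0.28,-0.28,0],
    [0.44,-0.44,0],
    [0.6,-0.6,0],
    [0.7,-0.71,0],
    [0.765,-0.77,0],
    [0.765,-0.77,0]
  ],
  "delta_rot": [
    [0,0,0],
    [0,0,0],
    [0,0,0],
    [0,0,0],
    [0,0,0],
    [0,0,0],
    [0,0,0]
  ],
  "jaw": [8,8,8,8,8,8,8]
}}

```text
clock: 18.08
ee_pos: [524.2, 214.2, 218.2]
tcp_rot: [-180.0, 0.1, 47.5]
force: [0.6, -0.2, -1.7]
width: 13.7
grasp_force: 30.0
```

Call:
{"api": "play_rows", "payload": {
  "offset": [
    [0,0,0.1],
    [0,0,0.25],
    [0,0,0.4],
    [0,0,0.55],
    [0,0,0.7],
    [0,0,0.78],
    [0,0,0.84],
    [0,0,0.84]
  ],
  "delta_rot": [
    [0,0,0],
    [0,0,0],
    [0,0,0],
    [0,0,0],
    [0,0,0],
    [0,0,0],
    [0,0,0],
    [0,0,0]
  ],
  "jaw": [8,8,8,8,8,8,8,8]
}}

```text
clock: 19.08
ee_pos: [524.8, 212.9, 50.4]
tcp_rot: [-180.0, 0.0, 47.4]
force: [0.2, 0.0, -1.7]
width: 13.7
grasp_force: 30.0
```

```bash
python3 s.py
python3 - <<'E'
from h import *
b,K,R,t=cam('side'); cv2.imwrite('pics/b4.png',cv2.resize(b[180:420,170:370],None,fx=2.4,fy=2.4,interpolation=cv2.INTER_CUBIC))
E
```

```text
19.075 [524.79 212.93  50.37] [-1.7998e+02  4.0000e-02  4.7390e+01] [ 0.2  0.  -1.7] [-0.07   0.116  0.021] 13.7 29.995212256908417
```

View pics/b4.png

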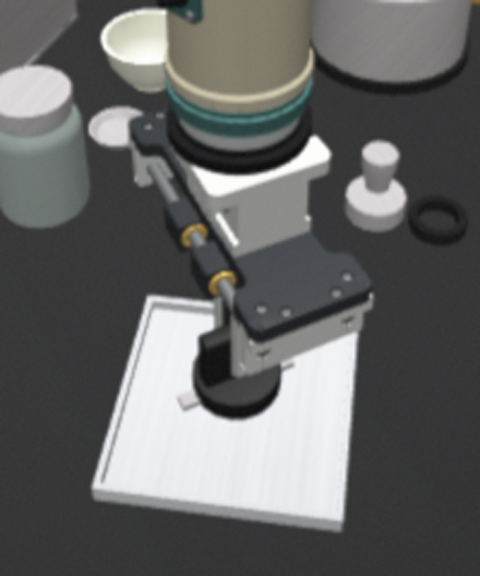

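The cap at (238,375) is upright above the middle of the tray and clear of the other things. About 9 mm remains, so I'm going down gently.

Call:
{"api": "play_rows", "payload": {
  "offset": [
    [0,0,0.012],
    [0,0,0.022],
    [0,0,0.03],
    [0,0,0.037],
    [0,0,0.042],
    [0,0,0.042]
  ],
  "delta_rot": [
    [0,0,0],
    [0,0,0],
    [0,0,0],
    [0,0,0],
    [0,0,0],
    [0,0,0]
  ],
  "jaw": [8,8,8,8,8,8]
}}

```text
clock: 19.88
ee_pos: [524.8, 213.3, 42.2]
tcp_rot: [-180.0, 0.0, 47.4]
force: [-0.3, -0.8, -1.4]
width: 13.9
grasp_force: 30.0
```

```bash
python3 s.py
```

```text
19.875 [524.82 213.3   42.19] [-179.99    0.     47.41] [-0.3 -0.8 -1.4] [-0.058  0.091  0.015] 13.9 29.99530166387558
```

Call:
{"api": "play_rows", "payload": {
  "offset": [
    [0,0,0.002],
    [0,0,0.004],
    [0,0,0.006],
    [0,0,0.006]
  ],
  "delta_rot": [
    [0,0,0],
    [0,0,0],
    [0,0,0],
    [0,0,0]
  ],
  "jaw": [8,8,8,8]
}}

```text
clock: 20.38
ee_pos: [524.9, 213.3, 41.1]
tcp_rot: [180.0, -0.0, 47.4]
force: [-0.4, 0.0, -1.4]
width: 13.9
grasp_force: 30.0
```

```bash
python3 s.py
```

```text
20.375 [524.92 213.32  41.11] [ 1.800e+02 -1.000e-02  4.741e+01] [-0.4  0.  -1.4] [-0.016  0.178  0.027] 13.9 29.99537318944931
```

Call:
{"api": "play_rows", "payload": {
  "offset": [
    [0,0,0.002],
    [0,0,0.004],
    [0,0,0.005],
    [0,0,0.005]
  ],
  "delta_rot": [
    [0,0,0],
    [0,0,0],
    [0,0,0],
    [0,0,0]
  ],
  "jaw": [8,8,8,8]
}}

```text
clock: 20.88
ee_pos: [524.9, 213.3, 41.1]
tcp_rot: [180.0, -0.0, 47.4]
force: [-1.9, -0.4, 6.0]
width: 14.0
grasp_force: 30.0
```

```bash
python3 s.py
```

```text
20.875 [524.92 213.33  41.08] [ 1.7998e+02 -3.0000e-02  4.7410e+01] [-1.9 -0.4  6. ] [-0.164  0.481 -0.016] 14.0 29.997661113739014
```

The cap is on the floor of the tray (6 N). I'm easing up 1 mm, releasing and retreating.

Call:
{"api": "play_rows", "payload": {
  "offset": [
    [0,0,-0.003],
    [0,0,-0.003],
    [0,0,-0.003],
    [0,0,-0.003],
    [0,0,-0.003],
    [0,0,-0.003]
  ],
  "delta_rot": [
    [0,0,0],
    [0,0,0],
    [0,0,0],
    [0,0,0],
    [0,0,0],
    [0,0,0]
  ],
  "jaw": [8,18,26,34,44,44]
}}

```text
clock: 21.62
ee_pos: [524.9, 213.3, 40.6]
tcp_rot: [-180.0, -0.0, 47.4]
force: [-0.4, 0.4, -0.2]
width: 43.5
grasp_force: 0.0
```

Call:
{"api": "play_rows", "payload": {
  "offset": [
    [0,0,-0.05],
    [0,0,-0.15],
    [0,0,-0.3],
    [0,0,-0.5],
    [0,0,-0.7],
    [0,0,-0.8],
    [0,0,-0.8]
  ],
  "delta_rot": [
    [0,0,0],
    [0,0,0],
    [0,0,0],
    [0,0,0],
    [0,0,0],
    [0,0,0],
    [0,0,0]
  ],
  "jaw": [44,44,44,44,44,44,44]
}}

```text
clock: 22.5
ee_pos: [526.0, 213.6, 203.1]
tcp_rot: [179.9, -0.2, 47.4]
force: [-0.7, 0.0, -1.1]
width: 44.3
grasp_force: 0.0
```

```bash
python3 s.py
python3 - <<'E'
from h import *
b,K,R,t=cam('side'); cv2.imwrite('pics/b5.png',b)
E
```

```text
22.5 [526.05 213.61 203.1 ] [179.85  -0.24  47.41] [-0.7  0.  -1.1] [-0.061  0.136 -0.033] 44.3 0.0
```

View pics/b5.png

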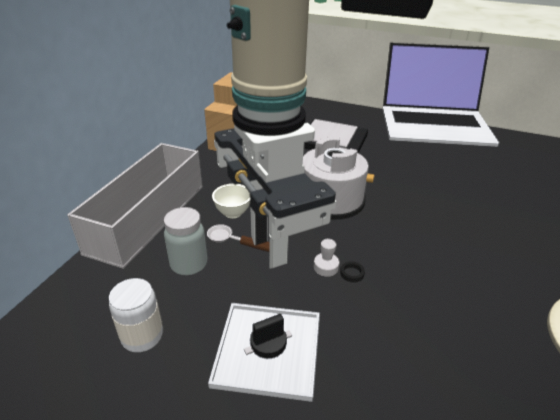

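The cap stands upright in the middle of the tray at (268,340), and the gripper is clear. Nothing else has moved.

```bash
python3 -c "
from h import *
print(ctrl.close_job())"
```

```text
the job is handed in; nothing more can be done
None
```

The cap was turned to the first stop (about 0.28 N m), pressed about 5 mm and turned free, then lifted off and set upright in the middle of the tray; the job is handed in at about 22.5 s, with no verdict returned.

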